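Turn the heating block round the corner post and dock it on its key

ROBOT

A 7-joint arm with a two-finger parallel gripper is mounted at the origin on a cart in front of the work surface, level with it; the furniture and walls round the work are solid. World frame = base frame: x ahead of the robot, y to its left, z up, the work surface at z = 0. Lengths are in m, angles in rad, forces in N, time in s.
With the tool pointing down it reaches from about 0.35 to 0.9 m from the base axis. Payload 8.1 kg.
Tool frame: the origin (TCP) lies midway between the tips of the shut fingers; the grasp point (between the pads) lies 19 mm behind it; z points along the fingers, y is the line along which they close (so a half turn about z gives the same grasp; the last joint's range is limited). The gripper opens to 92 mm and grips with 3 to 60 N. Pads are 19 mm wide; open, the fingers measure 130 mm over their backs; the gripper's body (75 mm by 190 mm) begins 47 mm behind the grasp point.
Start: joints at [-1.208, 0.434, 0.025, 1.573, -0.012, 1.134, -0.075], TCP at [0.281, 0.558, 0.227] pointing down, gripper open.
Joint ranges: [-2.62, 2.62], [-0.44, 2.09], [-1.27, 1.32], [0.08, 2.57], [-1.32, 4.46], [0.12, 2], [-2.74, 2.74]. Speed limits (rad/s): [2.22, 2.22, 3.01, 3.01, 3.14, 3.14, 3.14].

INTERFACE

Orientations are given as a rotation vector (axis times angle).
In Python, from cell import arm gives the robot as it stands.
- The arm moves only by the tool arm_command, never from a script. Its arguments are lists of equal length, an entry for each row: "dp": the shift along the tool's x, y, z in units of 25 mm (1.0 is 25 mm), a list of three; "angular": the turn, a rotation vector about the tool's x, y, z in units of 0.15 rad (1.0 is 0.15 rad), a list of three; "claw": the opening, from 0 (shut) to 1 (fully open). In form: {"dp": [[x, y, z], ...], "angular": [[rx, ry, rz], ...], "claw": [claw, ...]}. A call has 1 to 10 rows; each row shifts and turns the commanded pose from where the row before left it, along the tool's axes as they then stand; what a row does not reach is not made up. A row lasts 1/10 s, in which the tool goes at most 50 mm and 8.59 degrees, less where a joint would pass 70% of its speed; a pose out of reach is approached as far as the arm can. A call with a number of a shift or a turn outside -1 to 1 is refused whole. A call with a gripper value outside its range is refused whole. The fingers move at their own pace and stop on an object; "force" is the grip in N (left out, the last holds). Time passes only in rows, so rows that do not move let the fingers close. It gives the time, the measured TCP pose, the force, the opening and the grip force at its end, in the units of the state.
- arm.observe(): the state, without advancing time (a new reading comes with each control period).
- arm.get_image(name): name is "scene" or "top" or "wrist"; returns a dict with "frame" (480x640x3 uint8, red, green, blue), "z_map" (480x640 float32, m along the optical axis (not along the pixel's ray), 0 where there is no reading), "K" (3x3 intrinsics, pixels), "R" (3x3) and "t" (3): a world point X has camera coordinates R X + t. Camera axes: x right, y down, z forward; pixel columns grow to the right and rows downward; lengths in m; the calibration is good to about 2 mm. The wrist camera is an equidistant fisheye: a pixel r from the principal point sees the ray r / f radians off the axis. A picture is of the moment at which its call begins.
- arm.sign_off(): hands the job in; it is judged then, once.
The state is a dict: "clock": time; "joints": joint angles; "dq": joint speeds; "joint_efforts": joint torques, N m; "position": TCP position; "ee_rot": TCP orientation; "force": force on the tool from outside, world axes, zero at the start; "ft_torque": the same for the moment, N m; "width": opening from 0.0 (shut) to 1.0 (fully open); "gripper_force": force on a finger pad.
Only numpy, scipy, OpenCV 4.12 (cv2) and the standard library are available. Lean on these libraries where they do the work, as an engineer would, in place of code of your own. Each camera call takes 0.05 s, during which the arm holds its last target. There are 200 camera calls.

TASK

The square aluminium heating block stands in its docking jig with its slotted side facing right, a quarter turn away from the key on the jig's back fence. Keep it flat on the jig's plate: push it against the corner post and swing it a quarter turn round the post, anticlockwise seen from above, until it lies flat along the side rail with its slot facing the key, then slide it along the rail over the key until it bears fully on the two stop pads, and press it against them with about 10 N for a second to bed it. Push gently throughout (never more than 20 N on the block), do not lift or tip it, leave the things standing round about where they are, and let go of it at the end.

Things in the scene. Friction and masses are not known exactly. Their poses are not given: they have to be found in the camera images.
- jig: Rigid docking jig fixed to the worktop: grey plate, 6 mm thick, with a steel corner post, side rail, back fence and key. Origin: on the post's axis at worktop height. +x runs along the rail from post to back fence (roughly away from the robot), +y left, z up. Plate: x -175 to 160 mm, y -200 to 35 mm, top at z 6 mm.
- post: Round corner post of the jig, radius 8 mm (thin cap 21 mm across on top), 40 mm high above the plate, at the near end of the side rail. Origin: centre of its foot on the plate; axes as the jig.
- rail_near (a point): Near end of the side rail's working face, at plate level; axes as the jig. The face looks to -y, is tangent to the post (jig y = -8 mm) and runs from jig x 18 to 155 mm; the rail is 24 mm high. A block flat on the rail has its centre at jig y = -55 mm.
- fence: Rigid steel back fence of the jig, carrying the key and, 28 mm to each side of it, two dark flat stop pads (20 mm wide, 16 mm high). Both pads stand out of the fence by the same amount, set and locked between 3 and 10 mm, different each time and not reported: it must be felt. The block is fully home when it bears on both pads. Origin and axes: the same as the jig's (not on the fence itself).
- key_root (a point): Foot of the key: on the back fence's working face (looks to -x, jig x = 145 mm, jig y 6 to -166 mm, 24 mm high), mid key width (jig y = -55 mm), plate level; axes as the jig. The key is 12 mm wide in y, 22 mm high, stands 16 mm out of the fence, nose rounded. With the block fully home point slot_mouth lies 3 to 10 mm short of this point (-x).
- heat_block: Loose aluminium block, 94 x 94 mm, 40 mm high, 0.56 to 0.84 kg, wells on top not open; too wide to grip, push its sides (slides easily: friction about 0.25 on jig, more under fingertips). Origin: centre of its underside. Its slotted side is +x, the others are plain. At the start it is on the plate on the robot's side of the post, slot facing about jig -y, its +y side towards the post; docked, its axes are parallel to the jig's.
- slot_mouth (a point): Middle of the mouth of the block's slot, in the plane of its +x side, at the underside: 47 mm along +x from the block's origin; axes as the block. The slot is 16 mm wide, 18 mm deep, open over the full height.
- lab_timer: Bystander: white bench timer, 62 x 66 x 19 mm, left of the rail. Origin: centre of its underside.
- marker: Bystander: marker pen with black cap, 13 x 131 x 12 mm, lying left of the plate on the robot's side. Origin: centre of its underside.
- tube_rack: Bystander: blue tube rack, 56 x 82 x 46 mm, right of the plate near the back fence. Origin: centre of its underside.
- tape_roll: Bystander: roll of label tape, 54 mm across, 13 mm high, right of the plate. Origin: centre of its underside.
- amber_bottle: Bystander: amber bottle, 68 mm across, 125 mm high, left of the jig's back end. Origin: centre of its underside.
- forceps: Bystander: steel forceps, 13 x 122 x 8 mm, lying right of the plate on the robot's side. Origin: centre of its underside.
Things that resemble listed ones, but are neither listed nor needed, are in the scene too. Of the things shaped like the heat_block, the aluminium one is meant.

How it is judged:
On the way, in this order (a step that is already met when the one before it is completed fails the run):
1. the block, part way through its quarter turn (25 to 65 degrees still to go), bears against the post (contact force between heat_block and post above 0.3 N and angle between the x axis of heat_block and the x axis of jig, either way round between 0.44 and 1.13 rad), for 0.1 s.
2. the block lies along the side rail (within 4 degrees and 3 mm), slot facing the key, not yet on the key (angle between the x axis of heat_block and the x axis of jig, either way round below 0.07 rad and x of slot_mouth in the frame of jig between 0 and 0.128 m and y of slot_mouth in the frame of jig between -0.058 and -0.05 m), for 0.1 s.
3. the block is over the key (within 3 mm sideways and 0.03 rad) and presses on the stop pads of the back fence with more than 5 N (x of slot_mouth in the frame of jig between 0.1335 and 0.1435 m and y of slot_mouth in the frame of jig between -0.058 and -0.052 m and angle between the x axis of heat_block and the x axis of jig, either way round below 0.03 rad and contact force between heat_block and fence above 5 N), for 0.3 s.
At the end, for the whole second after the job is handed in: The block rests flat on the plate with its slot over the key and its slotted side up at the stop pads (slot mouth at jig x 133.5 to 143.5 mm and within 3 mm of jig y -55 mm), its axes within 0.03 rad of the jig's, at rest and let go (x of slot_mouth in the frame of jig between 0.1335 and 0.1435 m and y of slot_mouth in the frame of jig between -0.058 and -0.052 m and angle between the x axis of heat_block and the x axis of jig, either way round below 0.03 rad and height (world z) of heat_block below 0.009 m and angle between heat_block's own z axis and vertical below 0.03 rad and linear speed of heat_block below 0.01 m/s); the robot touches nothing.
It fails at once if the robot pushes the block with more than 20 N (contact force between any of the fingers, the arm and heat_block above 20 N).
It fails at once if the robot presses on the jig with more than 20 N (contact force between any of the fingers, the arm and jig above 20 N).
It fails at once if the block is lifted more than 6 mm or tipped more than 0.12 rad (height (world z) of heat_block above 0.012 m or angle between heat_block's own z axis and vertical above 0.12 rad).
It fails at once if a bystander is moved more than 20 mm (distance of any of lab_timer, marker, tube_rack, tape_roll, amber_bottle, forceps from where it was at the start of the episode above 0.02 m).
It also fails if it takes over 72 s, if anything falls off the work surface, if the arm or the gripper's body presses on something with over 40 N, if the wrist force passes 120 N, or if a joint passes its speed limit or range.

## Working session

There is one attempt and no reset: what is moved stays moved. The work goes in short steps, Python scripts to look and compute and a tool call to move; the robot and the scene stay as the last step left them, time stands still between calls to the robot, and variables do not carry over. Pictures are saved under pics/ and viewed, at most 10 in all, crops included, and the job is handed in when it is done.

Besides the shell and the picture viewer there is one more tool, called after "Request:" by a JSON object that holds its "fn" and its "kwargs". arm_command: Moves the arm, as the interface text tells. Its arguments: {"type":"object","properties":{"dp":{"type":"array","items":{"type":"array","items":{"type":"number"}}},"angular":{"type":"array","items":{"type":"array","items":{"type":"number"}}},"claw":{"type":"array","items":{"type":"number"}},"force":{"type":"number"}},"required":["dp","angular","claw"]}

```bash
mkdir -p pics; cat > h.py <<'E'
import numpy as np, cv2
from cell import arm
def world(im,u,v,z=None):
    K,R,t=[np.array(im[k]) for k in('K','R','t')]
    d=R.T@np.linalg.solve(K,[u,v,1.0]); c=-R.T@t
    s=(z-c[2])/d[2] if z is not None else im['z_map'][int(v),int(u)]
    return c+s*d
def save(f,n,): cv2.imwrite('pics/'+n,cv2.cvtColor(f,cv2.COLOR_RGB2BGR))
E
python3 - <<'E'
from h import *
for n in('top','scene'):
    im=arm.get_image(n); save(im['frame'],n+'0.png'); np.savez(n+'0.npz',**im)
    print(n,np.round(im['K'],1).tolist(),np.round(-np.array(im['R']).T@im['t'],3))
print(arm.observe())
E
```

```text
top [[556.5, 0.0, 325.4], [0.0, 556.5, 242.0], [0.0, 0.0, 1.0]] [ 0.344 -0.052  1.295]
scene [[515.2, 0.0, 326.5], [0.0, 515.2, 237.3], [0.0, 0.0, 1.0]] [ 0.162 -0.841  0.627]
{'clock': 0.1, 'joints': array([-1.20760483,  0.43516522,  0.02498399,  1.57401514, -0.01158292,
        1.13400848, -0.07510555]), 'dq': array([-0.00096428, -0.00146798, -0.00122402, -0.00044537, -0.00073997,
       -0.00168118, -0.00040242]), 'joint_efforts': array([ 2.89022035e-03, -6.69127035e+01,  9.87754539e-01, -3.15142965e+01,
       -6.05169847e-02,  3.73253028e-02,  5.03588535e-05]), 'position': array([0.28055476, 0.55796864, 0.22601269]), 'ee_rot': array([-7.25142267e-01, -3.05656709e+00,  2.26122488e-03]), 'force': array([-0.26286351, -0.19244425, -0.90574189]), 'ft_torque': array([ 0.02828082,  0.00063111, -0.02656222]), 'gripper_force': 0.0, 'width': 1.0014727543179773}
```

View pics/top0.png

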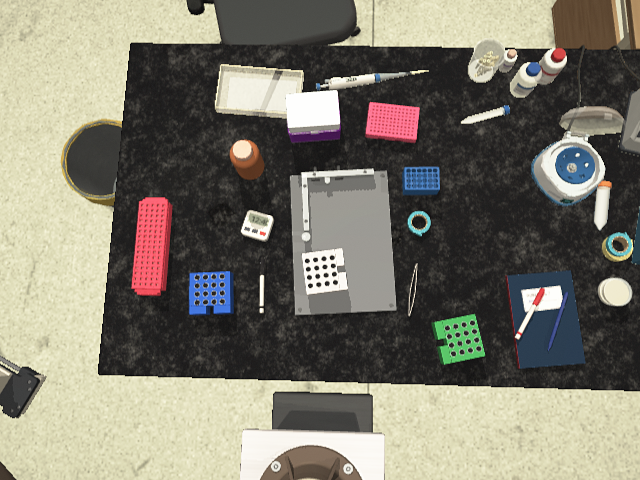

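View pics/scene0.png

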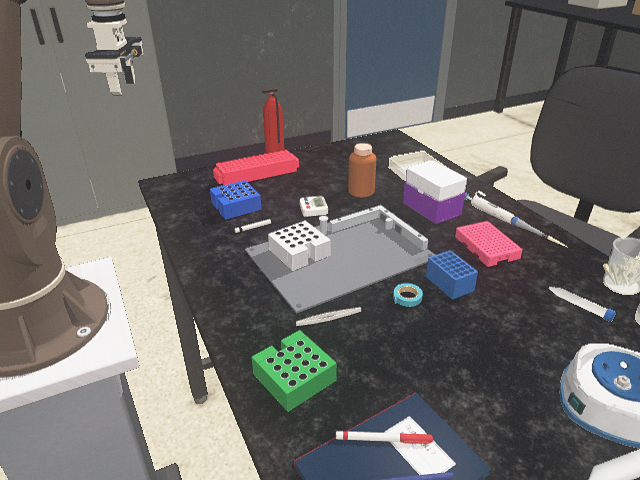

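The top view shows three block-shaped things: blue at (210,292), green at (460,339) and whitish-grey metal at (324,271). The last is the aluminium heat_block: it stands on the plate below the post (306,237) with its slot facing right at (344,271). The key is at (327,180) on the back fence. I'll confirm this in a crop and measure.

```bash
python3 - <<'E'
from h import *
im=dict(np.load('top0.npz')); f=im['frame']
c=cv2.resize(f[160:320,280:410],None,fx=3.7,fy=3.7,interpolation=cv2.INTER_CUBIC); save(c,'crop0.png')
K,R,t=im['K'],im['R'],im['t']
v,u=np.mgrid[0:480,0:640]; z=im['z_map']
P=np.einsum('ij,jhw->ihw',R.T,np.einsum('ij,jhw->ihw',np.linalg.inv(K),np.stack([u,v,np.ones_like(u)])*z)-t[:,None,None])
roi=np.zeros((480,640),bool); roi[165:320,285:402]=1
# plate
m=(roi&(abs(P[2]-.006)<.003)).astype(np.uint8)
hs=f.max(2).astype(int)-f.min(2); m2=(roi&(hs<25)&(f.mean(2)>75)).astype(np.uint8)
for nm,mm,zz in(('plate',m2,.006),('block',(roi&(abs(P[2]-.046)<.006)&(v>245)).astype(np.uint8),.046),('post',(roi&(abs(P[2]-.046)<.006)&(v<247)).astype(np.uint8),.046),('fence/rail',(roi&(abs(P[2]-.030)<.005)&(v<245)).astype(np.uint8),.03)):
    cs,_=cv2.findContours(mm,cv2.RETR_EXTERNAL,cv2.CHAIN_APPROX_NONE)
    for k in cs:
        if cv2.contourArea(k)<15: continue
        r=cv2.minAreaRect(k); b=cv2.boxPoints(r)
        print(nm,cv2.contourArea(k),np.round(r[0],1),np.round(r[1],1),round(r[2],2))
        print('  c',np.round(world(im,*r[0],zz),4)[:2],'corners',[np.round(world(im,*q,zz)[:2],4).tolist() for q in b])
E
```

```text
plate 13963.5 [341.9 239.2] [146.9 101.6] 87.18
  c [ 0.5875 -0.0563] corners [[0.7588, 0.0788], [0.7762, -0.1658], [0.4247, -0.1846], [0.4073, 0.0483]]
block 1571.0 [324.2 270.7] [41.5 41.5] 82.41
  c [ 0.5065 -0.0179] corners [[0.546, 0.0363], [0.5609, -0.057], [0.4674, -0.0713], [0.4528, 0.0207]]
post 48.0 [306. 236.] [8. 8.] 90.0
  c [0.5854 0.026 ] corners [[0.5945, 0.0355], [0.5949, 0.0172], [0.5763, 0.0166], [0.5759, 0.0349]]
fence/rail 645.0 [338.1 198.9] [59.6 72.3] 87.71
  c [ 0.6788 -0.0453] corners [[0.7461, 0.0447], [0.7566, -0.126], [0.613, -0.1332], [0.6024, 0.0341]]
```

View pics/crop0.png

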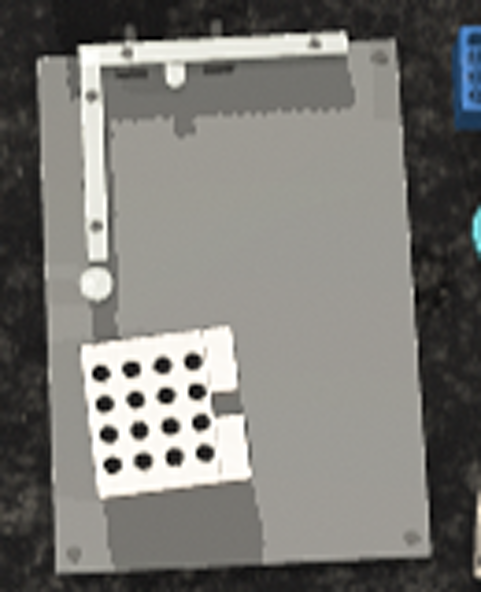

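The crop confirms it: grey-white metal block, slot facing right at crop (228,402), post cap at crop (96,284), plate corners at crop (37,57), (395,40), (430,555) and (57,572). Next I'll compute the poses.

```bash
cat >> h.py <<'E'
def fit(src,dst):
    a,b=np.array(src),np.array(dst); A,B=a-a.mean(0),b-b.mean(0)
    th=np.arctan2((A[:,0]*B[:,1]-A[:,1]*B[:,0]).sum(),(A*B).sum())
    c,s=np.cos(th),np.sin(th); R=np.array([[c,-s],[s,c]]); t=b.mean(0)-R@a.mean(0)
    return th,t,np.linalg.norm(a@R.T+t-b,axis=1)
def tool():
    o=arm.observe(); Rm=cv2.Rodrigues(np.array(o['ee_rot']))[0]
    return o,np.array(o['position']),Rm
E
python3 - <<'E'
from h import *
im=dict(np.load('top0.npz'))
w=lambda p,z: world(im,280+(p[0]+.5)/3.7-.5,160+(p[1]+.5)/3.7-.5,z)[:2]
pl=[w(p,.006) for p in((37,57),(395,40),(430,555),(57,572))]
th,t,e=fit([(.16,.035),(.16,-.2),(-.175,-.2),(-.175,.035)],pl); print('jig',th,t,e)
post=w((96,284),.046); print('post',post)
key=w((176,75),.028); print('key top',key)
bl=[w(p,.046) for p in((82,347),(232,326),(250,478),(101,497))]
h=.047; tb,ob,e=fit([(-h,h),(h,h),(h,-h),(-h,-h)],bl); print('block',tb,ob,e)
R=np.array([[np.cos(th),-np.sin(th)],[np.sin(th),np.cos(th)]])
for nm,p in(('blk',ob),('key',key),*(('corner',q) for q in bl)): print(nm,np.round((p-post)@R*1e3,1))
print('rel',np.degrees(tb-th))
o,p,Rm=tool(); print(p,Rm.round(3)); y=Rm[:2,1]; print('turn to jig y, rz units',-(np.pi/2+th-np.arctan2(y[1],y[0]))/.15)
E
```

```text
jig 0.07288060216580448 [0.58515795 0.02712048] [0.00069623 0.0015074  0.00132268 0.00188924]
post [0.58447358 0.02696055]
key top [ 0.72501115 -0.01849731]
block -1.4176138017491946 [ 0.50614141 -0.01861822] [0.00095107 0.00038838 0.00165114 0.00121097]
blk [-81.4 -39.8]
key [136.9 -55.6]
corner [-39.   10.2]
corner [-30.5 -82.6]
corner [-124.5  -88.7]
corner [-131.7    2.2]
rel -85.39903873219684
[0.28055476 0.55796864 0.22601269] [[-0.893  0.449 -0.001]
 [ 0.449  0.893 -0.001]
 [-0.    -0.001 -1.   ]]
turn to jig y, rz units -3.5916631261908094
```

Request:
{"fn": "arm_command", "kwargs": {"dp": [[0,0,0],[0,0,0],[0,0,0],[0,0,0],[-1,-1,0],[-1,-1,0],[-1,-1,0],[-1,-1,0],[0,-1,0],[0,-1,0]], "angular": [[0,0,-0.9],[0,0,-0.9],[0,0,-0.9],[0,0,-0.9],[0,0,0],[0,0,0],[0,0,0],[0,0,0],[0,0,0],[0,0,0]], "claw": [0,0,0,0,0,0,0,0,0,0]}}

```text
clock: 1.1
position: [0.3924, 0.4146, 0.2261]
ee_rot: [0.114, -3.139, 0.001]
force: [-0.2, -0.1, -0.5]
width: 0.182
gripper_force: 0.0
```

Request:
{"fn": "arm_command", "kwargs": {"dp": [[0,-1,0],[0,-1,0],[0,-1,0],[0,-1,0],[0,-1,0],[0,-1,0],[0,-1,0],[0,-1,0],[0,-1,0],[0,-1,0]], "angular": [[0,0,0],[0,0,0],[0,0,0],[0,0,0],[0,0,0],[0,0,0],[0,0,0],[0,0,0],[0,0,0],[0,0,0]], "claw": [0,0,0,0,0,0,0,0,0,0]}}

```text
clock: 2.1
position: [0.4098, 0.1657, 0.2265]
ee_rot: [0.116, -3.139, 0.0]
force: [1.1, 0.1, 0.5]
width: 0.003
gripper_force: 0.0
```

Request:
{"fn": "arm_command", "kwargs": {"dp": [[0,-1,0],[0,-1,0],[0,-1,0],[0,-1,0],[0,-1,0],[0,-1,0],[0,-1,0],[0,-1,0],[0,0,0],[0,0,0]], "angular": [[0,0,0],[0,0,0],[0,0,0],[0,0,0],[0,0,0],[0,0,0],[0,0,0],[0,0,0],[0,0,0],[0,0,0]], "claw": [0,0,0,0,0,0,0,0,0,0]}}

```text
clock: 3.1
position: [0.4247, -0.0327, 0.2266]
ee_rot: [0.114, -3.139, -0.0]
force: [-0.0, 0.4, -0.7]
width: 0.002
gripper_force: 0.0
```

Request:
{"fn": "arm_command", "kwargs": {"dp": [[0,0,1],[0,0,1],[0,0,1],[0,0,1],[0,0,1],[0,0,1],[0,0,1],[0,0,0.6],[0,0,0.6],[0,0,0]], "angular": [[0,0,0],[0,0,0],[0,0,0],[0,0,0],[0,0,0],[0,0,0],[0,0,0],[0,0,0],[0,0,0],[0,0,0]], "claw": [0,0,0,0,0,0,0,0,0,0]}}

```text
clock: 4.1
position: [0.4237, -0.0314, 0.0203]
ee_rot: [0.119, -3.136, -0.001]
force: [0.6, 0.3, 0.4]
width: -0.001
gripper_force: 0.0
```

```bash
cat >> h.py <<'E'
TH=.0729; O=np.array([.585,.027]); RJ=np.array([[np.cos(TH),-np.sin(TH)],[np.sin(TH),np.cos(TH)]])
def state():
    o,p,Rm=tool(); y=Rm[:2,1]
    print('t %.1f jig tcp'%o['clock'],((p[:2]-O)@RJ*1e3).round(1),'z',round(p[2]*1e3,1),'tool yaw',round(np.degrees(np.arctan2(y[1],y[0])-TH)-90,1),'F jig',(np.array(o['force'][:2])@RJ).round(1),round(o['force'][2],1))
def look(name=None,cam='top'):
    im=arm.get_image(cam); f=im['frame']
    if name:
        save(f if cam!='top' else cv2.resize(f[150:330,270:420],None,fx=3.3,fy=3.3,interpolation=cv2.INTER_CUBIC),name)
    return im
E
python3 - <<'E'
from h import *
look('a.png'); look('as.png','scene'); state()
E
```

```text
t 4.2 jig tcp [-164.1  -46.9] z 21.8 tool yaw 0.1 F jig [-0.  -0.1] 0.9
```

View pics/a.png

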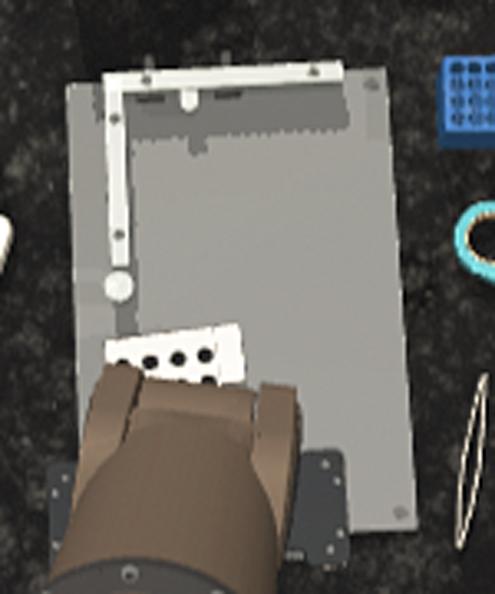

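Request:
{"fn": "arm_command", "kwargs": {"dp": [[-0.2,0,0],[-0.2,0,0],[-0.2,0,0],[-0.2,0,0],[-0.2,0,0],[-0.2,0,0],[-0.2,0,0],[-0.2,0,0],[-0.2,0,0],[-0.2,0,0]], "angular": [[0,0,0],[0,0,0],[0,0,0],[0,0,0],[0,0,0],[0,0,0],[0,0,0],[0,0,0],[0,0,0],[0,0,0]], "claw": [0,0,0,0,0,0,0,0,0,0]}}

```text
clock: 5.2
position: [0.4751, -0.0288, 0.0217]
ee_rot: [0.116, -3.139, -0.0]
force: [-1.5, -0.3, 0.1]
width: 0.002
gripper_force: 0.8
```

```bash
cat >> h.py <<'E'
def track():
    pts=[]
    for n in('top','scene'):
        im=arm.get_image(n); K,R,t=[np.array(im[k]) for k in('K','R','t')]
        v,u=np.mgrid[0:480,0:640]; z=im['z_map']
        C=np.linalg.inv(K)@np.stack([u.ravel(),v.ravel(),np.ones(u.size)])*z.ravel()
        P=(R.T@(C-t[:,None])).T; J=np.c_[(P[:,:2]-O)@RJ*1e3,P[:,2]*1e3]
        f=im['frame'].reshape(-1,3).astype(int)
        k=(z.ravel()>0)&(abs(J[:,2]-46)<3)&(J[:,0]>-175)&(J[:,0]<140)&(J[:,1]<30)&(J[:,1]>-200)&(np.hypot(J[:,0],J[:,1])>16)&(f.max(1)-f.min(1)<40)
        q=J[k]; h=cv2.convexHull(q[:,:2].astype(np.float32))
        ap=cv2.approxPolyDP(h,5,True)[:,0] if len(q)>5 else []
        r=cv2.minAreaRect(q[:,:2].astype(np.float32)) if len(q)>5 else None
        print(n,len(q),'rect',np.round(r[0],1),np.round(r[1],1),round(r[2],1),'poly',np.round(ap).astype(int).tolist())
E
python3 - <<'E'
from h import *
track(); state()
E
```

```text
Traceback (most recent call last):
  File "h.py", line 38, in track
    print(n,len(q),'rect',np.round(r[0],1),np.round(r[1],1),round(r[2],1),'poly',np.round(ap).astype(int).tolist())
                                   ~^^^
TypeError: 'NoneType' object is not subscriptable
```

```bash
sed -i 's/abs(J\[:,2\]-46)<3/abs(J[:,2]-46)<8/; s/^        print(n,len(q)/        if r is None: print(n,len(q)); continue\n        print(n,len(q),round(q[:,2].mean(),1)/' h.py
python3 - <<'E'
from h import *
track(); state()
E
```

```text
top 0
scene 376 44.7 rect [-66.2 -60.8] [119.2  61.1] 1.7 poly [[-8, -85], [-10, -29], [-125, -35], [-126, -67], [-100, -91]]
t 5.3 jig tcp [-113.1  -47.7] z 21.8 tool yaw 0.1 F jig [-0.2 -0.3] -0.4
```

```bash
python3 - <<'E'
from h import *
a=look(); b=look(cam='scene')
save(np.hstack([cv2.resize(a['frame'][150:330,270:420],(400,480)),cv2.resize(b['frame'][190:340,230:450],None,fx=1.8,fy=3.2)[:480]]),'b.png')
print(np.unique(a['z_map'][225:300,295:350].round(2),return_counts=True))
E
```

```text
(array([0.  , 0.66, 0.67, 0.69, 0.7 , 0.71, 0.72, 0.73, 0.74, 0.75, 0.76,
       0.77, 0.78, 0.79, 0.8 , 0.81, 0.82, 0.83, 0.84, 0.85, 0.86, 0.87,
       0.88, 0.89, 0.9 , 0.91, 0.92, 1.29, 1.3 , 1.31, 1.32, 1.33],
      dtype=float32), array([ 18, 232,  99,  33, 155, 156, 166, 175, 168, 163, 166, 168, 140,
       150, 140, 137, 141, 230, 192, 171, 104,  41, 199, 173,  82,  22,
         3,  15,  14, 154, 317,   1]))
```

View pics/b.png

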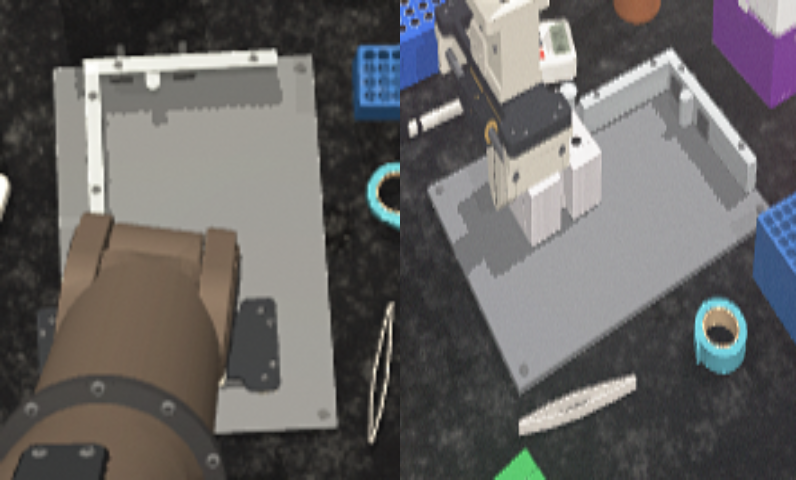

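Request:
{"fn": "arm_command", "kwargs": {"dp": [[-0.12,0,0],[-0.12,-0.2,0],[-0.12,-0.2,0],[-0.11,-0.2,0],[-0.11,-0.2,0],[-0.11,-0.2,0],[-0.11,-0.2,0],[-0.11,-0.2,0],[-0.11,-0.2,0],[-0.11,-0.2,0]], "angular": [[0,0,-0.15],[0,0,-0.3],[0,0,-0.3],[0,0,-0.3],[0,0,-0.3],[0,0,-0.3],[0,0,-0.3],[0,0,-0.3],[0,0,-0.3],[0,0,-0.3]], "claw": [0,0,0,0,0,0,0,0,0,0]}}

```text
clock: 6.45
position: [0.5122, -0.066, 0.0214]
ee_rot: [0.782, -3.039, -0.0]
force: [-5.6, -3.5, 2.6]
width: 0.005
gripper_force: 3.2
```

```bash
cat >> h.py <<'E'
def side(n='scene'):
    # points on the block's vertical walls and top seen by the side camera, jig frame mm
    im=arm.get_image(n); K,R,t=[np.array(im[k]) for k in('K','R','t')]
    v,u=np.mgrid[0:480,0:640]; z=im['z_map']
    C=np.linalg.inv(K)@np.stack([u.ravel(),v.ravel(),np.ones(u.size)])*z.ravel()
    P=(R.T@(C-t[:,None])).T; J=np.c_[(P[:,:2]-O)@RJ*1e3,P[:,2]*1e3]
    tc=(tool()[1][:2]-O)@RJ*1e3
    k=(z.ravel()>0)&(J[:,2]>14)&(J[:,2]<51)&(J[:,0]>-140)&(J[:,0]<127)&(J[:,1]<-10)&(J[:,1]>-170)&(np.hypot(J[:,0]-tc[0],J[:,1]-tc[1])>30)
    m=cv2.morphologyEx(k.reshape(480,640).astype(np.uint8),cv2.MORPH_OPEN,np.ones((2,2)))
    q=J[m.ravel()>0][:,:2].astype(np.float32)
    h=cv2.convexHull(q); ap=cv2.approxPolyDP(h,4,True)[:,0]
    r=cv2.minAreaRect(q)
    print('n',len(q),'poly',np.round(ap).astype(int).tolist(),'rect',np.round(r[0]),np.round(r[1]),round(r[2],1))
    for a,b in zip(ap,np.roll(ap,-1,0)):
        if np.hypot(*(b-a))>35: print('  edge',np.round(a),np.round(b),'len %.0f dir %.1f'%(np.hypot(*(b-a)),np.degrees(np.arctan2(*(b-a)[::-1]))))
E
python3 - <<'E'
from h import *
side(); state()
E
```

```text
n 343 poly [[-20, -58], [-83, -38], [-95, -42], [-485, -835], [-8, -87]] rect [-242. -452.] [903.  98.] 63.9
  edge [-20. -58.] [-83. -38.] len 66 dir 162.8
  edge [-95. -42.] [-485. -835.] len 884 dir -116.1
  edge [-485. -835.] [ -8. -87.] len 887 dir 57.5
t 6.5 jig tcp [-78.4 -88.4] z 21.5 tool yaw 24.8 F jig [-5.1 -4.3] 0.9
```

```bash
sed -i 's/q=J\[m.ravel()>0\]/q=J[(m.ravel()>0)\&k]/' h.py
python3 - <<'E'
from h import *
side(); state()
im=look(cam='scene'); save(cv2.resize(im['frame'][190:340,230:450],None,fx=3.5,fy=3.5),'c.png')
E
```

```text
n 296 poly [[-17, -100], [-18, -58], [-83, -37], [-94, -40], [-91, -53], [-47, -118]] rect [-48. -65.] [59. 93.] 33.3
  edge [ -17. -100.] [-18. -58.] len 43 dir 91.3
  edge [-18. -58.] [-83. -37.] len 68 dir 162.6
  edge [-91. -53.] [ -47. -118.] len 79 dir -56.0
  edge [ -47. -118.] [ -17. -100.] len 35 dir 30.9
t 6.5 jig tcp [-78.6 -88.3] z 21.4 tool yaw 24.6 F jig [-2.9 -4.6] 1.9
```

View pics/c.png

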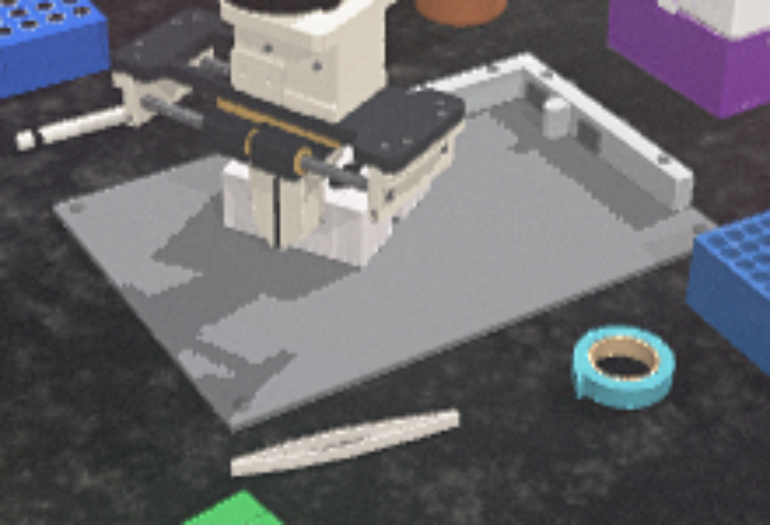

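Request:
{"fn": "arm_command", "kwargs": {"dp": [[0.25,0,0],[0,-0.3,0],[0,-0.3,0],[0,-0.3,0],[-0.13,0,0],[-0.12,0,0]], "angular": [[0,0,0],[0,0,-0.2],[0,0,-0.1],[0,0,-0.1],[0,0,0],[0,0,0]], "claw": [0,0,0,0,0,0]}}

```text
clock: 7.2
position: [0.5256, -0.0838, 0.0217]
ee_rot: [-0.869, 3.019, 0.0]
force: [-0.5, 0.4, -0.0]
width: -0.0
gripper_force: 0.0
```

```bash
python3 - <<'E'
from h import *
side(); state()
E
```

```text
n 373 poly [[9, -82], [-85, -37], [-95, -43], [-77, -73], [-34, -112]] rect [-50. -73.] [ 48. 110.] 57.4
  edge [  9. -82.] [-85. -37.] len 104 dir 154.3
  edge [-95. -43.] [-77. -73.] len 36 dir -58.1
  edge [-77. -73.] [ -34. -112.] len 58 dir -42.0
  edge [ -34. -112.] [  9. -82.] len 52 dir 34.7
t 7.2 jig tcp [ -66.9 -105.6] z 21.7 tool yaw 28.0 F jig [ 0.5 -1.3] 0.0
```

Request:
{"fn": "arm_command", "kwargs": {"dp": [[-0.12,-0.1,0],[-0.1,-0.2,0],[-0.1,-0.2,0],[-0.1,-0.2,0],[-0.1,-0.2,0],[-0.1,-0.2,0],[-0.1,-0.2,0],[-0.1,-0.2,0]], "angular": [[0,0,-0.3],[0,0,-0.3],[0,0,-0.3],[0,0,-0.3],[0,0,-0.3],[0,0,-0.3],[0,0,-0.3],[0,0,-0.3]], "claw": [0,0,0,0,0,0,0,0]}}

```text
clock: 8.05
position: [0.5652, -0.098, 0.0215]
ee_rot: [1.4, -2.812, -0.001]
force: [-1.0, -0.1, -0.6]
width: 0.006
gripper_force: 0.4
```

```bash
python3 - <<'E'
from h import *
side(); state(); track()
E
```

```text
n 666 poly [[-10, -19], [-24, -13], [-47, -15], [-86, -57], [-86, -64], [-47, -99], [-32, -86]] rect [-39. -50.] [85. 60.] 47.0
  edge [-47. -15.] [-86. -57.] len 58 dir -133.4
  edge [-86. -64.] [-47. -99.] len 52 dir -41.9
  edge [-32. -86.] [-10. -19.] len 70 dir 71.4
t 8.1 jig tcp [ -27.7 -123.6] z 21.7 tool yaw 48.9 F jig [ 1.  -1.5] 0.3
top 1010 45.7 rect [-20.2 -52.1] [91.2 95. ] 49.6 poly [[43, -49], [-28, 11], [-85, -56], [-52, -72], [-2, -76], [22, -73]]
scene 635 45.3 rect [-48.2 -72.3] [144.9  80.1] 88.7 poly [[-36, 0], [-88, -60], [-48, -127], [-24, -145], [-10, -129], [-7, -19], [-21, 0]]
```

Request:
{"fn": "arm_command", "kwargs": {"dp": [[0.2,0,0],[0,0.35,0],[0,0.35,0],[-0.2,0,0],[-0.12,-0.17,0],[-0.1,-0.17,0],[-0.1,-0.17,0],[-0.1,-0.17,0],[-0.1,-0.17,0],[-0.1,-0.17,0]], "angular": [[0,0,0],[0,0,0],[0,0,0],[0,0,0],[0,0,-0.3],[0,0,-0.3],[0,0,-0.3],[0,0,-0.3],[0,0,-0.3],[0,0,-0.3]], "claw": [0,0,0,0,0,0,0,0,0,0]}}

```text
clock: 9.2
position: [0.5808, -0.0896, 0.0217]
ee_rot: [1.762, -2.598, 0.002]
force: [-1.9, -8.0, 1.9]
width: 0.003
gripper_force: 4.2
```

```bash
cat >> h.py <<'E'
def block(deg):
    # pose from the +y side seen from above: points of the top face, farthest along n; deg = rough turn done
    im=arm.get_image('top'); K,R,t=[np.array(im[k]) for k in('K','R','t')]
    v,u=np.mgrid[0:480,0:640]; z=im['z_map']
    C=np.linalg.inv(K)@np.stack([u.ravel(),v.ravel(),np.ones(u.size)])*z.ravel()
    P=(R.T@(C-t[:,None])).T; J=np.c_[(P[:,:2]-O)@RJ*1e3,P[:,2]*1e3]
    k=(z.ravel()>0)&(abs(J[:,2]-46)<8)&(J[:,0]>-175)&(J[:,0]<140)&(J[:,1]<30)&(J[:,1]>-200)&(np.hypot(J[:,0],J[:,1])>14)
    q=J[k][:,:2]; a=np.radians(deg); tt=np.array([np.sin(a),-np.cos(a)]); n=np.array([np.cos(a),np.sin(a)])
    B=q@np.c_[tt,n]; out=[]
    for ax in(0,1):   # +x side from ax 0, +y side from ax 1: outermost point per 3 mm bin
        s,d=B[:,1-ax],B[:,ax]; bins=np.round(s/3)
        e=np.array([[s[bins==b].mean(),d[bins==b].max()] for b in np.unique(bins)])
        e=e[e[:,1]>np.median(e[:,1])-8]; out.append((len(e),np.degrees(np.arctan(np.polyfit(e[:,0],e[:,1],1)[0])),np.median(e[:,1])))
    tc=((tool()[1][:2]-O)@RJ*1e3)@np.c_[tt,n]; c=np.array([out[0][2],out[1][2]])-47
    print('n',len(q),'turn by +y side %.1f (%d) +x side %.1f (%d)'%(deg+out[1][1],out[1][0],deg-out[0][1],out[0][0]),'centre jig',(np.c_[tt,n]@c).round(1),'post in block',(-c).round(1),'tcp in block',(tc-c).round(1))
E
python3 - <<'E'
from h import *
state(); track(); block(65)
E
```

```text
t 9.2 jig tcp [ -12.7 -116. ] z 21.7 tool yaw 64.1 F jig [-2.5 -7.8] 1.9
top 1002 45.5 rect [ -5.5 -42.9] [68.5 94.4] 67.6 poly [[49, -31], [-36, 5], [-57, -46], [-22, -73], [35, -65]]
scene 632 45.4 rect [-16.9 -68.8] [113.6  94.7] 66.4 poly [[-4, -136], [15, -114], [8, -19], [-21, -5], [-43, -13], [-71, -80], [-33, -122]]
n 1011 turn by +y side 68.4 (33) +x side 63.4 (14) centre jig [-13.1 -55.6] post in block [-11.6  55.9] tcp in block [ 26.7 -54.4]
```

Request:
{"fn": "arm_command", "kwargs": {"dp": [[0.2,0,0],[0,-0.3,0],[0,-0.3,0],[-0.15,0,0],[-0.09,-0.16,0],[-0.09,-0.16,0],[-0.09,-0.16,0],[-0.09,-0.16,0],[-0.08,-0.16,0]], "angular": [[0,0,0],[0,0,-0.15],[0,0,-0.15],[0,0,0],[0,0,-0.3],[0,0,-0.3],[0,0,-0.3],[0,0,-0.3],[0,0,-0.3]], "claw": [0,0,0,0,0,0,0,0,0]}}

```text
clock: 10.25
position: [0.6169, -0.088, 0.0217]
ee_rot: [2.099, -2.337, -0.0]
force: [-0.5, -1.2, -0.4]
width: 0.004
gripper_force: 0.6
```

```bash
python3 - <<'E'
from h import *
state(); track(); block(80)
E
```

```text
t 10.2 jig tcp [  23.5 -117. ] z 21.7 tool yaw 79.7 F jig [-0.6 -1.1] -0.4
top 1178 45.7 rect [ -5.2 -54.8] [93.6 94.7] 80.7 poly [[48, -16], [-43, -1], [-59, -92], [2, -102], [37, -81]]
scene 814 45.3 rect [ -4.  -68.1] [120.2 104.2] 81.1 poly [[36, -133], [36, -31], [-24, -4], [-45, -3], [-61, -95], [3, -128]]
n 1192 turn by +y side 80.3 (32) +x side 79.4 (18) centre jig [ -6.4 -56.3] post in block [-3.4 56.6] tcp in block [ 40.1 -54.5]
```

Request:
{"fn": "arm_command", "kwargs": {"dp": [[-0.09,-0.1,0],[-0.09,-0.1,0],[-0.08,-0.1,0],[-0.06,-0.1,0]], "angular": [[0,0,-0.3],[0,0,-0.3],[0,0,-0.3],[0,0,-0.3]], "claw": [0,0,0,0]}}

```text
clock: 10.8
position: [0.6274, -0.0817, 0.0219]
ee_rot: [2.298, -2.141, 0.002]
force: [0.9, -1.8, -2.1]
width: 0.001
gripper_force: 1.2
```

```bash
python3 - <<'E'
from h import *
state(); track(); block(90)
E
```

```text
t 10.8 jig tcp [  34.3 -111.5] z 21.9 tool yaw -270.1 F jig [ 0.7 -1.9] -2.1
top 1206 45.7 rect [ -3.9 -55. ] [93.8 94.9] 89.5 poly [[41, -10], [-51, -10], [-48, -101], [12, -100], [41, -76]]
scene 810 45.1 rect [ -0.7 -66.2] [105.6 120.1] 0.1 poly [[50, -124], [41, -39], [-17, -11], [-49, -6], [-53, -102], [15, -124]]
n 1212 turn by +y side 89.6 (32) +x side 89.9 (17) centre jig [ -5. -56.] post in block [ 5. 56.] tcp in block [ 39.2 -55.3]
```

Request:
{"fn": "arm_command", "kwargs": {"dp": [[-0.04,0,0],[-0.04,0,0],[-0.02,0,0],[0,0,0]], "angular": [[0,0,0],[0,0,0],[0,0,0],[0,0,0]], "claw": [0,0,0,0]}}

```text
clock: 11.35
position: [0.6271, -0.0816, 0.0216]
ee_rot: [2.292, -2.144, 0.005]
force: [3.3, -10.3, -1.6]
width: 0.007
gripper_force: 5.3
```

```bash
python3 - <<'E'
from h import *
state(); track(); block(90)
E
```

```text
t 11.3 jig tcp [  34.1 -111.4] z 21.6 tool yaw -270.3 F jig [  2.5 -10.5] -1.6
top 1203 45.7 rect [ -3.6 -55. ] [93.4 95.2] 89.7 poly [[43, -9], [-48, -8], [-50, -101], [11, -100], [41, -76]]
scene 824 45.2 rect [ -0.8 -66.4] [118.3 106. ] 89.8 poly [[50, -124], [40, -34], [-19, -9], [-52, -11], [-54, -102], [15, -125]]
n 1216 turn by +y side 89.6 (32) +x side 90.4 (17) centre jig [ -5.4 -56.2] post in block [ 5.4 56.2] tcp in block [ 39.5 -55.2]
```

Request:
{"fn": "arm_command", "kwargs": {"dp": [[0.4,0,0],[0.8,0,0],[0,0.8,0],[0,0.8,0],[0,0.8,0],[0,0.8,0],[0,0.9,0],[0,0.9,0],[0,0,0]], "angular": [[0,0,0],[0,0,0],[0,0,0],[0,0,0],[0,0,0],[0,0,0],[0,0,0],[0,0,0],[0,0,0.95]], "claw": [0,0,0,0,0,0,0,0,0]}}

```text
clock: 12.4
position: [0.5004, -0.1169, 0.0212]
ee_rot: [2.136, -2.3, -0.005]
force: [0.5, 0.2, 0.1]
width: 0.002
gripper_force: 0.0
```

Request:
{"fn": "arm_command", "kwargs": {"dp": [[0,0,0],[0,0,0],[0,0,0],[0,0,0],[0,0,0],[0,0,0],[0,0,0],[0,0,0],[0,0,0],[0,0,0]], "angular": [[0,0,0.95],[0,0,0.95],[0,0,0.95],[0,0,0.95],[0,0,0.95],[0,0,0.95],[0,0,0.95],[0,0,0.95],[0,0,0.95],[0,0,0.95]], "claw": [0,0,0,0,0,0,0,0,0,0]}}

```text
clock: 13.4
position: [0.5042, -0.1162, 0.0219]
ee_rot: [-0.105, 3.14, 0.001]
force: [-0.1, 0.3, 0.0]
width: 0.005
gripper_force: 0.0
```

Request:
{"fn": "arm_command", "kwargs": {"dp": [[0,0.8,0],[0,0.8,0],[0,0.8,0],[0,0.8,0],[0,0.3,0],[0,0,0]], "angular": [[0,0,0],[0,0,0],[0,0,0],[0,0,0],[0,0,0],[0,0,0]], "claw": [0,0,0,0,0,0]}}

```text
clock: 14.0
position: [0.4978, -0.0283, 0.0219]
ee_rot: [-0.119, 3.139, 0.001]
force: [0.3, -0.3, 0.0]
width: 0.005
gripper_force: 0.0
```

```bash
python3 - <<'E'
from h import *
state(); track(); block(90)
E
```

```text
t 14.0 jig tcp [-91.  -48.8] z 21.9 tool yaw 0.2 F jig [ 0.3 -0.4] 0.0
top 92 45.3 rect [ 38.7 -54.9] [18.  93.9] 5.7 poly [[25, -9], [34, -101], [42, -102], [43, -12]]
scene 748 45.1 rect [-30.5 -56.9] [146.8  97.6] 1.1 poly [[42, -100], [41, -7], [-103, -37], [-103, -71], [-52, -103]]
n 93 turn by +y side 82.9 (7) +x side 90.4 (14) centre jig [ -5.2 -56.2] post in block [ 5.2 56.2] tcp in block [-85.9   4.9]
```

Request:
{"fn": "arm_command", "kwargs": {"dp": [[-0.3,-0.25,0],[-0.3,0,0],[-0.3,0,0],[-0.2,0,0],[-0.15,0,0],[-0.15,0,0],[-0.15,0.02,0],[-0.2,0.02,0],[-0.2,0,0],[-0.2,0,0]], "angular": [[0,0,0],[0,0,0],[0,0,0],[0,0,0],[0,0,0],[0,0,0],[0,0,0],[0,0,0],[0,0,0],[0,0,0]], "claw": [0,0,0,0,0,0,0,0,0,0]}}

```text
clock: 15.15
position: [0.5523, -0.0308, 0.0217]
ee_rot: [-0.117, 3.139, 0.0]
force: [-1.6, 0.1, -0.6]
width: 0.002
gripper_force: 0.8
```

Request:
{"fn": "arm_command", "kwargs": {"dp": [[-0.2,0,0],[-0.2,0.02,0],[-0.2,0,0],[-0.2,0,0],[-0.2,0,0],[-0.2,0,0]], "angular": [[0,0,0],[0,0,0],[0,0,0],[0,0,0],[0,0,0],[0,0,0]], "claw": [0,0,0,0,0,0]}}

```text
clock: 15.75
position: [0.5822, -0.0282, 0.0218]
ee_rot: [-0.116, 3.139, 0.0]
force: [-2.2, 0.2, -0.4]
width: -0.0
gripper_force: 0.9
```

```bash
python3 - <<'E'
from h import *
state(); track(); block(90)
E
```

```text
t 15.8 jig tcp [ -6.8 -54.9] z 21.8 tool yaw 0.1 F jig [-2.1  0.4] -0.4
top 0
scene 424 44.6 rect [ 37.3 -80.2] [ 58.6 126.2] 78.2 poly [[97, -102], [92, -62], [-16, -39], [-18, -74], [7, -104]]Traceback (most recent call last):
  File "<stdin>", line 2, in <module>
  File "h.py", line 67, in block
    e=e[e[:,1]>np.median(e[:,1])-8]; out.append((len(e),np.degrees(np.arctan(np.polyfit(e[:,0],e[:,1],1)[0])),np.median(e[:,1])))
        ~^^^^^
IndexError: too many indices for array: array is 1-dimensional, but 2 were indexed
```

```bash
cat >> h.py <<'E'
def wall(x0,x1):
    Q=[]
    for i in range(2):
        im=arm.get_image('scene'); K,R,t=[np.array(im[k]) for k in('K','R','t')]
        v,u=np.mgrid[0:480,0:640]; z=im['z_map']
        C=np.linalg.inv(K)@np.stack([u.ravel(),v.ravel(),np.ones(u.size)])*z.ravel()
        P=(R.T@(C-t[:,None])).T; J=np.c_[(P[:,:2]-O)@RJ*1e3,P[:,2]*1e3]
        k=(z.ravel()>0)&(J[:,2]>14)&(J[:,2]<40)&(abs(J[:,1]+102)<9)&(J[:,0]>x0)&(J[:,0]<x1); Q.append(J[k])
    q=np.vstack(Q); p=np.polyfit(q[:,0],q[:,1],1); r=q[:,1]-np.polyval(p,q[:,0]); q=q[abs(r)<2.5]; p=np.polyfit(q[:,0],q[:,1],1)
    print('wall n',len(q),'angle %.2f deg'%np.degrees(np.arctan(p[0])),'y at mid',np.polyval(p,(x0+x1)/2).round(1),'x range',q[:,0].min().round(1),q[:,0].max().round(1))
E
python3 - <<'E'
from h import *
wall(8,92); state()
E
```

```text
wall n 617 angle 0.08 deg y at mid -101.0 x range 8.1 91.9
t 16.0 jig tcp [ -6.9 -54.7] z 21.9 tool yaw 0.1 F jig [-0.6  0.1] -1.2
```

Aligned along the rail, so I'll go on to the key and then feel for the pads.

Request:
{"fn": "arm_command", "kwargs": {"dp": [[-0.15,0,0],[-0.2,0.02,0],[-0.2,0,0],[-0.2,0,0],[-0.2,0,0],[-0.2,0,0],[-0.12,0,0],[-0.08,0,0],[-0.08,0,0]], "angular": [[0,0,0],[0,0,0],[0,0,0],[0,0,0],[0,0,0],[0,0,0],[0,0,0],[0,0,0],[0,0,0]], "claw": [0,0,0,0,0,0,0,0,0]}}

```text
clock: 16.9
position: [0.6174, -0.025, 0.0217]
ee_rot: [0.117, -3.139, -0.0]
force: [-2.1, -1.1, 0.5]
width: 0.005
gripper_force: 0.9
```

Request:
{"fn": "arm_command", "kwargs": {"dp": [[-0.04,0,0],[-0.04,0,0]], "angular": [[0,0,0],[0,0,0]], "claw": [0,0]}}

```text
clock: 17.1
position: [0.6194, -0.0249, 0.0217]
ee_rot: [0.117, -3.139, -0.0]
force: [-2.0, -0.6, -0.8]
width: 0.004
gripper_force: 0.9
```

```bash
python3 - <<'E'
from h import *
wall(48,122); state()
E
```

```text
wall n 538 angle 0.12 deg y at mid -100.9 x range 48.3 122.0
t 17.2 jig tcp [ 30.6 -54.2] z 21.7 tool yaw 0.1 F jig [-1.3  0.4] 0.5
```

Request:
{"fn": "arm_command", "kwargs": {"dp": [[-0.04,0,0],[-0.04,0,0],[-0.04,0,0]], "angular": [[0,0,0],[0,0,0],[0,0,0]], "claw": [0,0,0]}}

```text
clock: 17.5
position: [0.6225, -0.0246, 0.0218]
ee_rot: [-0.117, 3.139, 0.0]
force: [-1.3, 0.4, 0.1]
width: 0.003
gripper_force: 0.8
```

Request:
{"fn": "arm_command", "kwargs": {"dp": [[-0.04,0,0],[-0.04,0,0]], "angular": [[0,0,0],[0,0,0]], "claw": [0,0]}}

```text
clock: 17.7
position: [0.6245, -0.0245, 0.0217]
ee_rot: [-0.116, 3.139, 0.0]
force: [-0.2, -0.7, 0.2]
width: 0.007
gripper_force: 0.8
```

Still free, with the mouth near x = 139 mm.

Request:
{"fn": "arm_command", "kwargs": {"dp": [[-0.04,0,0],[-0.04,0,0]], "angular": [[0,0,0],[0,0,0]], "claw": [0,0]}}

```text
clock: 17.9
position: [0.6262, -0.0244, 0.0217]
ee_rot: [0.116, -3.139, 0.0]
force: [-5.1, 0.4, 1.9]
width: 0.005
gripper_force: 2.7
```

Request:
{"fn": "arm_command", "kwargs": {"dp": [[-0.04,0,0],[0,0,0]], "angular": [[0,0,0],[0,0,0]], "claw": [0,0]}}

```text
clock: 18.1
position: [0.6262, -0.0245, 0.0214]
ee_rot: [0.116, -3.137, 0.0]
force: [-5.7, 0.2, 2.1]
width: 0.004
gripper_force: 2.9
```

Request:
{"fn": "arm_command", "kwargs": {"dp": [[-0.04,0,0],[0,0,0]], "angular": [[0,0,0],[0,0,0]], "claw": [0,0]}}

```text
clock: 18.3
position: [0.6262, -0.0245, 0.0212]
ee_rot: [0.116, -3.135, 0.001]
force: [-9.6, -0.5, 3.3]
width: 0.002
gripper_force: 4.4
```

```bash
python3 - <<'E'
from h import *
wall(55,127); state()
E
```

```text
wall n 507 angle -0.03 deg y at mid -101.0 x range 55.1 126.9
t 18.4 jig tcp [ 37.3 -54.4] z 21.2 tool yaw 0.1 F jig [-8.5 -0.4] 4.1
```

Request:
{"fn": "arm_command", "kwargs": {"dp": [[-0.02,0,0],[0,0,0],[0,0,0],[0,0,0],[0,0,0],[0,0,0],[0,0,0],[0,0,0],[0,0,0],[0,0,0]], "angular": [[0,0,0],[0,0,0],[0,0,0],[0,0,0],[0,0,0],[0,0,0],[0,0,0],[0,0,0],[0,0,0],[0,0,0]], "claw": [0,0,0,0,0,0,0,0,0,0]}}

```text
clock: 19.4
position: [0.6261, -0.0245, 0.0211]
ee_rot: [0.116, -3.134, 0.001]
force: [-10.1, -0.4, 5.7]
width: 0.006
gripper_force: 5.1
```

Request:
{"fn": "arm_command", "kwargs": {"dp": [[0.04,0,0],[0.04,0,0],[0.2,0,0],[0.5,0,0],[1,0,0],[1,0,0],[0,0,-1],[0,0,-1],[0,0,-1],[0,0,0]], "angular": [[0,0,0],[0,0,0],[0,0,0],[0,0,0],[0,0,0],[0,0,0],[0,0,0],[0,0,0],[0,0,0],[0,0,0]], "claw": [0,0,0,0,0,0,0,0,0,0]}}

```text
clock: 20.4
position: [0.5626, -0.029, 0.1005]
ee_rot: [-0.116, 3.132, -0.0]
force: [0.9, 0.2, 0.0]
width: 0.003
gripper_force: 0.0
```

Request:
{"fn": "arm_command", "kwargs": {"dp": [[1,-1,-1],[1,-1,-1],[1,-1,0],[0,-1,0],[0,-1,0],[0,-1,0],[0,-1,0],[0,-1,0],[0,0,0],[0,0,0]], "angular": [[0,0,0],[0,0,0],[0,0,0],[0,0,0],[0,0,0],[0,0,0],[0,0,0],[0,0,0],[0,0,0],[0,0,0]], "claw": [0,0,0,0,0,0,0,0,0,0]}}

```text
clock: 21.4
position: [0.4997, -0.2346, 0.1464]
ee_rot: [-0.114, 3.139, 0.0]
force: [0.5, 1.2, -0.6]
width: 0.005
gripper_force: 0.0
```

```bash
python3 - <<'E'
from h import *
state(); block(90); wall(52,127); look('d.png')
E
```

```text
t 21.4 jig tcp [-104.2 -254.7] z 146.4 tool yaw 0.0 F jig [0.5 1.1] -0.6
n 1518 turn by +y side 90.6 (31) +x side 89.0 (27) centre jig [ 91.7 -56.3] post in block [-91.7  56.3] tcp in block [-195.7 -197.4]
wall n 1 angle -38.22 deg y at mid -122.6 x range 66.1 66.1h.py:78: RankWarning: Polyfit may be poorly conditioned
  q=np.vstack(Q); p=np.polyfit(q[:,0],q[:,1],1); r=q[:,1]-np.polyval(p,q[:,0]); q=q[abs(r)<2.5]; p=np.polyfit(q[:,0],q[:,1],1)
h.py:78: RankWarning: Polyfit may be poorly conditioned
  q=np.vstack(Q); p=np.polyfit(q[:,0],q[:,1],1); r=q[:,1]-np.polyval(p,q[:,0]); q=q[abs(r)<2.5]; p=np.polyfit(q[:,0],q[:,1],1)
```

View pics/d.png

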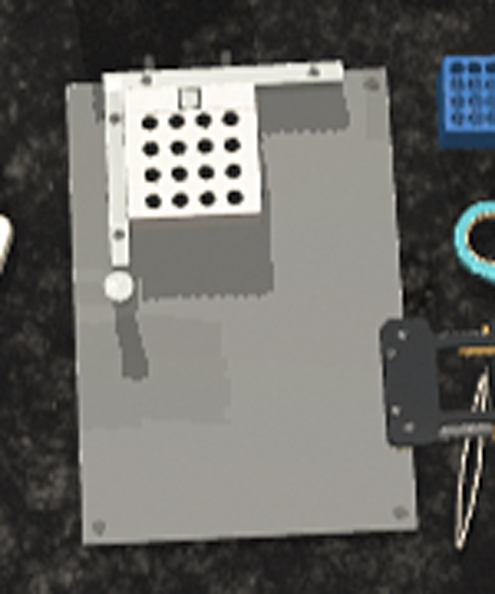

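The picture shows the block flat along the rail with the key in its slot (crop (190,97)). It is close up to the fence, and the arm is clear of it.

```bash
python3 -c "
from cell import arm
print(arm.sign_off())"
```

```text
the job is handed in; nothing more can be done
None
```

The heat block is docked and the job is handed in: I swung it round the post, slid it along the rail over the key, pressed it on the stop pads with about 10 N for a second, and let go; the hand-in returned no verdict.

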